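# Seat the nested battery-case lids, then lift off the outer lid alone

## Robot

A 7-joint arm with a two-finger parallel gripper is mounted at the origin on the work surface. World frame = base frame: x ahead of the robot, y to its left, z up, the work surface at z = 0. Lengths are in mm, angles in rad, forces in N, time in s.
With the tool pointing down it reaches from about 425 to 975 mm from the base axis. Payload 16.7 kg.
Tool frame: the origin (TCP) lies on the centre line of the jaws, within the pads' length; the fingertips stand 19 mm ahead of it and the grasp point (between the pads) is the TCP; x points along the fingers, y is the direction in which the jaws open and shut, and the axes are right-handed (so a half turn about x gives the same grasp; the last joint's range is limited). The gripper opens to 85 mm and grips with 20 to 120 N. Pads are 22 mm wide; open, the fingers measure 114 mm over their backs; the gripper's body (76 mm by 85 mm) begins 54 mm behind the grasp point. The pads swing forward as they close: fully open they stand 13 mm farther back than shut.
Start: joints at [-1.494, 0.426, 0.074, 1.606, -0.034, 1.111, -0.067], TCP at [151.131, 657.826, 214.102] pointing down, gripper open.
Joint ranges: [-2.85, 2.85], [-0.5, 2.14], [-1.23, 1.37], [0.21, 2.46], [-1.02, 4.16], [0.16, 2.05], [-2.73, 2.73]. Speed limits (rad/s): [1.89, 1.89, 2.39, 2.39, 3.01, 3.01, 3.01].

## Interface

Orientations are given as a 3x3 rotation matrix whose columns are the frame's x, y, z axes.
In Python, from rig import arm gives the robot as it stands. The module is installed in compiled form; this text tells all that it offers.
- The arm moves only by the shell command python3 -m handwheel 'ROWS'. ROWS is JSON, a list of rows, each a list of 7 numbers: the shift along the tool's x, y, z in m, then the turn, a rotation vector about the tool's x, y, z in rad, then the opening, from 0 (shut) to 1 (fully open). A call has exactly 10 rows; each row shifts and turns the commanded pose from where the row before left it, along the tool's axes as they then stand; what a row does not reach is not made up. A row lasts 1/8 s, in which the tool goes at most 62.5 mm and 10.7 degrees, less where a joint would pass 70% of its speed; a pose out of reach is approached as far as the arm can. A call with a gripper value outside its range is refused whole. The fingers move at their own pace and stop on an object; the grip force is fixed at half the most. Time passes only in rows, so rows that do not move let the fingers close, or fill a call up. It gives the time, the measured TCP pose, the force and the opening at its end, in the units of the state.
- arm.observe(): the state, without advancing time (a new reading comes with each control period).
- arm.camera(name): name is "scene" or "top" or "wrist"; returns a dict with "pixels" (420x560x3 uint8, blue, green, red), "intrinsics" (3x3 intrinsics, pixels), "rvec" (rotation vector, rad) and "tvec" (3), from world to camera coordinates, as OpenCV has them. Camera axes: x right, y down, z forward; pixel columns grow to the right and rows downward; lengths in mm; the calibration is good to about 2 mm. A picture is of the moment at which its call begins. There is no depth.
- arm.finish_job(): hands the job in, once; it reports no verdict.
The state is a dict: "time_s": time; "joint_pos": joint angles; "dq": joint speeds; "joint_torque": joint torques, N m; "tcp_pos": TCP position; "ee_rot": TCP orientation; "wrist_force": force on the tool from outside, world axes, zero at the start; "torque": the same for the moment, N m; "grip_width": finger opening in mm.
Only numpy, scipy, OpenCV 4.12 (cv2) and the standard library are available. Lean on these libraries where they do the work, as an engineer would, in place of code of your own. Each camera call takes 0.05 s, during which the arm holds its last target. There are 200 camera calls.

## Task

Carry the nested pair of lids, both together by the grey terminal cover's pull, to the open battery case and lower it gently until the terminal cover is fully home inside the case and the outer lid sits on the rim; let go. Then lift the outer lid alone by its two finger grips, straight up and without dragging the terminal cover out of its seat, so that I can get at the cover to screw it down. Finish while still holding the outer lid in the air, level and still over the case, a good 10 cm above the rim it sat on; leave the battery, wrench, screwdriver and screw tray alone.

Things in the scene. Friction and masses are not known exactly. Their poses are not given: they have to be found in the camera images.
- case_rim (a point): Open battery case, a fixed dark moulded box 220 x 170 mm, 130 mm high, standing on the bench with two batteries in it. This point: centre of its open mouth, level with the top of the rim. x runs along the 220 mm side, y along the 170 mm side, z up. Walls 5 mm; clear opening 210 x 160 mm, the lip flaring about 2 mm wider a side. The lids fit it either way round (half a turn).
- seat (a point): Centre of the case at the height of the ledge that runs round its inside, 28 mm below the rim: the seat on which the terminal cover's lower edge comes to rest. Axes as case_rim.
- pull (a point): Pull of the inner lid (grey terminal cover): an upright plate 12 mm thick along x, 34 mm wide along y, standing up through a slot in the outer lid and 38 mm above its panel. This point: its centre, 19 mm below its top, 49 mm above the cover's lower edge. Grip it across the 12 mm (fingers closing along x, sides free); along y the finger grips stand 8 mm off. Fully home it is 21 mm above case_rim.
- cover_edge (a point): Centre of the terminal cover (inner lid) at its lower edge. A loose tray 204 x 154 mm (x by y), 0.13 to 0.2 kg. At the start it stands on the bench with the outer lid nested on it, so lifting the pull lifts both. It enters the case with about 3 mm of play a side; its lower edge is drawn in as a lead. Fully home this point lies on seat, x axes parallel.
- grips (a point): Two upright aluminium finger grips (cheeks) on the outer lid, each 40 mm long along x, 6 mm thick, 32 mm high above the panel, at y = -28 and +28 mm: 62 mm over their outer faces. This point: midway between them, half-way up, 16 mm above the panel. To lift this lid alone squeeze both from outside (fingers closing along y). The pull stands between them, 6 mm taller, with 6 mm of slot round it.
- skirt (a point): Centre of the outer lid at the lower edge of its skirt, 42 mm below grips. A loose dark shell 234 x 184 mm (x by y), 26 mm from panel top to skirt edge, 0.19 to 0.3 kg. Nested in the hand its grips point is 3 mm below the pull's point; sitting on the case rim its grips point is 20 mm above case_rim. Lifted, it is clear of the pull after about 65 mm.
- battery: Bystander: a loose spare battery, black block 65 x 151 x 94 mm, 2.1 kg, origin under its centre.
- wrench: Bystander: a steel wrench lying on the bench, 200 mm long.
- driver: Bystander: a screwdriver lying on the bench, 160 mm long.
- screw_tray: Bystander: an open steel tray of terminal screws, 100 x 75 x 25 mm, origin under its centre.

How it is judged:
By the outcome, as a careful person would: the job done as asked, in the order asked, and still so for the second after the job is handed in, while the arm keeps its last pose, push and grip.
It also fails if it takes over 58 s, if anything falls off the work surface, if the arm or the gripper's body presses on something with over 40 N, if the wrist force passes 120 N, or if a joint passes its speed limit or range.

## Working session

There is one attempt and no reset: what is moved stays moved. The work goes in short steps, Python scripts to look and compute and a shell command to move; the robot and the scene stay as the last step left them, time stands still between calls to the robot, and variables do not carry over. Pictures are saved under pics/ and viewed, about 8 in all and at most 12, crops included, and the job is handed in when it is done.

```bash
mkdir -p pics; cat > h.py <<'E'
import numpy as np, cv2
from rig import arm
def cam(n,save=None):
    c=arm.camera(n); 
    if save: cv2.imwrite('pics/'+save,c['pixels'])
    return c
def ray(c,uv,z):
    R=cv2.Rodrigues(np.array(c['rvec'],float))[0];t=np.array(c['tvec'],float).ravel()
    o=-R.T@t; d=R.T@np.linalg.inv(np.array(c['intrinsics']))@np.array([uv[0],uv[1],1.])
    return o+d*(z-o[2])/d[2]
def proj(c,p):
    return cv2.projectPoints(np.array(p,float).reshape(-1,1,3),np.array(c['rvec'],float),np.array(c['tvec'],float),np.array(c['intrinsics'],float),None)[0].reshape(-1,2)
E
python3 - <<'E'
from h import *
import pickle
s=arm.observe();print(s)
cs={n:cam(n) for n in('top','scene','wrist')}
pickle.dump(cs,open('c0.pkl','wb'))
cv2.imwrite('pics/top0.png',cv2.resize(cs['top']['pixels'],(800,600)))
cv2.imwrite('pics/scene0.png',cv2.resize(cs['scene']['pixels'],(800,600)))
for n in cs: 
    R=cv2.Rodrigues(np.array(cs[n]['rvec'],float))[0];print(n,-R.T@np.array(cs[n]['tvec']).ravel(),R[2],cs[n]['intrinsics'][0][0])
E
```

```text
{'time_s': 0.0, 'joint_pos': array([-1.49452496,  0.42673865,  0.07383846,  1.60659238, -0.0340715 ,
        1.1107857 , -0.06711535]), 'dq': array([-0.00107053, -0.0007678 ,  0.00252499, -0.00047746,  0.00063209,
        0.00045789, -0.00068594]), 'joint_torque': array([-2.32248622e-04, -9.49818635e+01,  3.76120269e+00, -4.63525486e+01,
        1.93938415e-02,  1.01580381e-02,  3.13278883e-05]), 'tcp_pos': array([151.04093176, 657.45664749, 213.41226107]), 'ee_rot': array([[-1.70600633e-04,  2.23880111e-01,  9.74616677e-01],
       [-1.25384336e-03,  9.74615877e-01, -2.23880147e-01],
       [-9.99999199e-01, -1.26021075e-03,  1.14440506e-04]]), 'wrist_force': array([-0.52442598,  0.06095252,  0.42386462]), 'torque': array([-0.00589478,  0.00187275, -0.01175738]), 'grip_width': 85.33725131686589}
top [ 470.05559015    4.67985134 1095.61576291] [ 0.12982404 -0.00263791 -0.99153354] 530.6333192668624
scene [957.64574011 239.72728064 623.96538026] [-0.53614367 -0.3390696  -0.77303413] 420.4013010023494
wrist [ 71.39113398 675.6008082  373.19699878] [ 0.30750639 -0.07274731 -0.94876111] 297.3291427640266
```

View pics/top0.png

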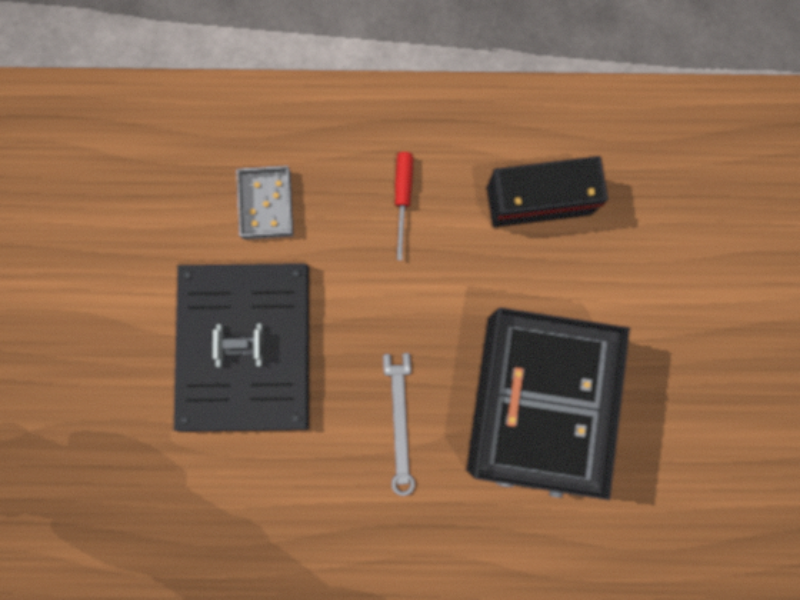

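View pics/scene0.png

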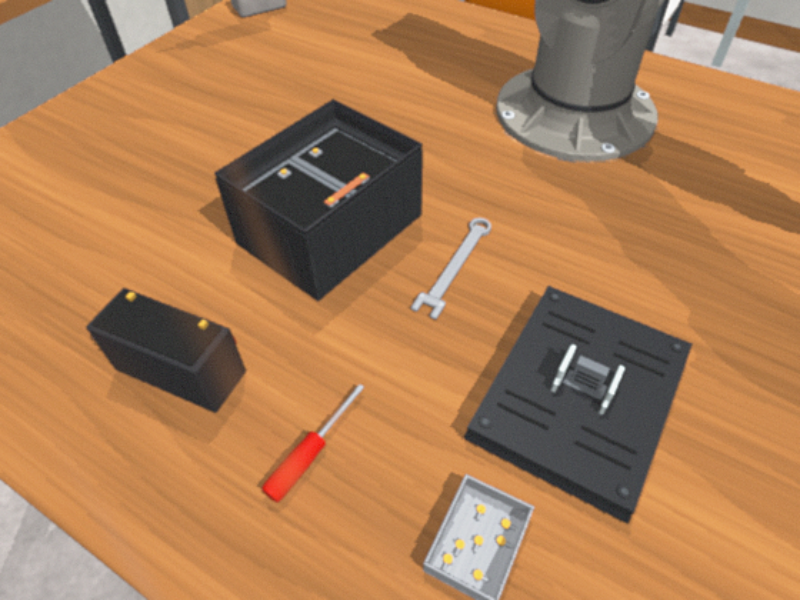

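The top view shows the lids at the left, around (243,347) with the pull at (238,344), and the case at the right, around (550,405). The scene view agrees. I'll zoom in on the edges next.

```bash
python3 - <<'E'
from h import *
import pickle
c=pickle.load(open('c0.pkl','rb'))['top'];im=c['pixels']
def crop(x,y,w,h,f): 
    a=im[y:y+h,x:x+w]; a=(255*(a/255.)**0.5).astype('uint8'); return cv2.resize(a,None,fx=f,fy=f,interpolation=cv2.INTER_CUBIC)
A=crop(320,208,130,150,4)  # case
B=crop(140,215,56,52,5)  # grips/pull
out=np.zeros((600,800,3),'uint8');out[:,:520]=A;out[:260,520:800]=B
cv2.imwrite('pics/crop0.png',out)
g=im.max(2)
m=(g<75).astype('uint8')
n,l,st,ce=cv2.connectedComponentsWithStats(cv2.morphologyEx(m,cv2.MORPH_OPEN,np.ones((3,3))))
for i in range(1,n):
    if st[i,4]>2500:
        ct=cv2.findContours((l==i).astype('uint8'),0,2)[0][0]
        ep=cv2.approxPolyDP(cv2.convexHull(ct),4,True).reshape(-1,2)
        print(st[i],ep.tolist())
        for z in (30,130): print(z,[np.round(ray(c,p,z)[:2],1).tolist() for p in ep], cv2.minAreaRect(np.array([ray(c,p,z)[:2] for p in cv2.convexHull(ct).reshape(-1,2)],dtype='float32')))
E
```

```text
[ 341  110   84   49 3106] [[419, 110], [424, 140], [413, 150], [345, 157], [341, 130], [346, 119]]
30 [[825.3, -289.1], [761.4, -297.8], [740.0, -274.6], [723.8, -134.4], [780.8, -126.5], [804.4, -137.0]] ((773.7325439453125, -212.54339599609375), (84.86210632324219, 171.03994750976562), 7.85458517074585)
130 [[792.0, -261.5], [734.0, -269.4], [714.7, -248.4], [700.0, -121.4], [751.6, -114.2], [773.0, -123.7]] ((745.2348022460938, -192.15863037109375), (76.8984375, 154.98915100097656), 7.854593753814697)
[ 123  185   94  117 9975] [[213, 185], [215, 299], [123, 300], [125, 187]]
30 [[662.7, 135.1], [433.4, 125.3], [429.8, 307.3], [656.7, 314.0]] ((545.0548095703125, 218.82217407226562), (231.88198852539062, 185.45213317871094), 1.4134399890899658)
130 [[644.6, 122.8], [436.9, 114.0], [433.5, 278.9], [639.2, 285.0]] ((538.0167236328125, 198.72653198242188), (210.1216278076172, 168.04884338378906), 1.4134395122528076)
[ 327  216  113  133 9838] [[348, 217], [439, 230], [426, 348], [327, 329], [341, 225]]
30 [[599.7, -139.6], [575.1, -323.2], [342.4, -290.7], [377.2, -96.6], [583.3, -125.4]] ((472.57275390625, -209.65298461914062), (199.75221252441406, 239.3197479248047), 81.60599517822266)
130 [[587.5, -126.1], [565.3, -292.4], [354.4, -263.0], [385.9, -87.1], [572.7, -113.2]] ((472.33660888671875, -189.53952026367188), (181.00694274902344, 216.86134338378906), 81.60597229003906)
```

View pics/crop0.png

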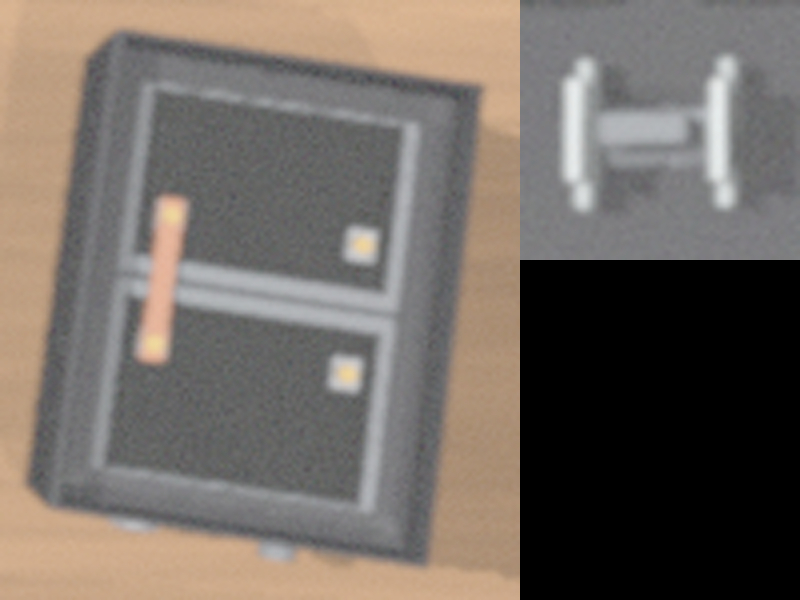

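The crop shows the rim corners at (125,32), (480,87), (426,562) and (58,503), and the top of the pull at about (643,128).

```bash
cat >> h.py <<'E'
def rect(P):  # corners: +x+y, +x-y, -x-y, -x+y
    P=np.array(P)[:,:2]; c=P.mean(0); ex=(P[0]+P[1]-P[2]-P[3])/2; ey=(P[0]+P[3]-P[1]-P[2])/2
    a=np.degrees([np.arctan2(ex[1],ex[0]),np.arctan2(-ey[0],ey[1])])
    print('centre',c.round(1),'len',np.linalg.norm(ex).round(1),np.linalg.norm(ey).round(1),'yaw',a.round(2)); return c,a.mean()
def go(xyz,yaw=None):
    "remaining move in tool axes (mm) and turn about tool x (rad), jaw axis to yaw deg"
    s=arm.observe();R=np.array(s['ee_rot']);print('t',s['time_s'],'tcp',np.round(s['tcp_pos'],1),'F',np.round(s['wrist_force'],1),'w',round(s['grip_width'],1))
    print('tool shift',np.round(R.T@(np.array(xyz)-s['tcp_pos']),1))
    y=np.degrees(np.arctan2(R[1,1],R[0,1])); print('jaw yaw',y.round(2),'tilt(tool z,y comps of down)',np.round(R.T@[0,0,-1],4))
    if yaw is not None: print('turn x',np.radians((y-yaw+180)%360-180).round(4))
E
python3 - <<'E'
from h import *
import pickle
cs=pickle.load(open('c0.pkl','rb'));c=cs['top']
rect([ray(c,p,130) for p in [(351.25,216),(440,229.75),(426.5,348.5),(334.5,333.75)]])
rect([ray(c,p,30) for p in [(125,186.5),(213.5,185),(215.5,299.5),(123,300.5)]])
print('pull',ray(c,(164.7,240.6),68))
# grips tops in crop
print([ray(c,(140+(x-520)/5,215+y/5),62) for x,y in((572,130),(716,127))])
go([545,220,213],2)
E
```

```text
centre [ 471.6 -197.7] len 214.2 164.6 yaw [-8.33 -8.37]
centre [545.4 219.9] len 229.7 181.5 yaw [2.07 1.36]
pull [545.49889727 221.18793319  68.        ]
[array([544.88712447, 250.26202776,  62.        ]), array([546.60560975, 194.22812099,  62.        ])]
t 0.15 tcp [151.1 657.5 213.6] F [ 0.4  0.5 -0.4] w 85.2
tool shift [   1.  -338.2  481.9]
jaw yaw 77.06 tilt(tool z,y comps of down) [ 1.e+00  1.e-03 -1.e-04]
turn x 1.3101
```

```bash
python3 -m handwheel '[[0,-0.034,0.048,0,0,0,1],[0,-0.034,0.048,0,0,0,1],[0,-0.034,0.048,0,0,0,1],[0,-0.034,0.048,0,0,0,1],[0,-0.034,0.048,0,0,0,1],[0,-0.034,0.048,0,0,0,1],[0,-0.034,0.048,0,0,0,1],[0,-0.034,0.048,0,0,0,1],[0,-0.034,0.048,0,0,0,1],[0,-0.034,0.048,0,0,0,1]]'
```

```text
time_s: 1.4
tcp_pos: [543.8, 217.5, 214.2]
ee_rot: [[0.0, 0.224, 0.975], [0.0, 0.975, -0.224], [-1.0, 0.0, 0.0]]
wrist_force: [1.4, 1.3, 0.0]
grip_width: 85.6
```

```bash
python3 -m handwheel '[[0,0,0,0.16,0,0,1],[0,0,0,0.16,0,0,1],[0,0,0,0.16,0,0,1],[0,0,0,0.16,0,0,1],[0,0,0,0.16,0,0,1],[0,0,0,0.16,0,0,1],[0,0,0,0.16,0,0,1],[0,0,0,0.16,0,0,1],[0,0,0,0,0,0,1],[0,0,0,0,0,0,1]]'; python3 - <<'E'
from h import *
go([545,220,213],2)
c=cam('wrist','w1.png')
import pickle;pickle.dump(c,open('w1.pkl','wb'))
E
```

```text
time_s: 2.65
tcp_pos: [542.7, 219.1, 214.0]
ee_rot: [[-0.0, 0.998, 0.069], [-0.0, 0.069, -0.998], [-1.0, -0.0, 0.0]]
wrist_force: [-0.1, -0.2, -0.5]
grip_width: 85.4
t 2.65 tcp [542.7 219.1 214. ] F [-0.1 -0.2 -0.5] w 85.4
tool shift [ 1.   2.3 -0.8]
jaw yaw 3.95 tilt(tool z,y comps of down) [ 1.e+00  2.e-04 -1.e-04]
turn x 0.034
```

View pics/w1.png

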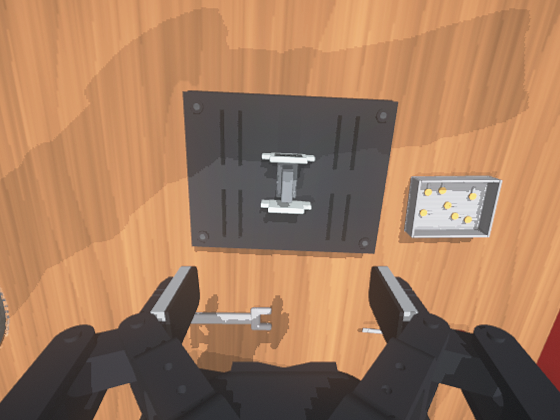

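The wrist view shows the lid's panel corners at (184,91), (397,101), (376,252) and (194,246), with the top of the pull near (288,185).

```bash
python3 - <<'E'
from h import *
import pickle
c=pickle.load(open('w1.pkl','rb'))
rect([ray(c,p,30) for p in [(397,101),(376,252),(194,246),(184,91)]])
print(ray(c,(288.5,185),62), [ray(c,p,62)for p in((289,157),(287,206))])
im=c['pixels'];cr=cv2.resize(im[140:225,240:340],None,fx=7,fy=7,interpolation=cv2.INTER_CUBIC);cv2.imwrite('pics/w1c.png',cr)
E
```

```text
centre [546.5 222.6] len 231.7 182.9 yaw [1.67 2.1 ]
[546.75938594 223.14101077  62.        ] [array([545.06522961, 253.14490157,  62.        ]), array([546.86289291, 199.31169018,  62.        ])]
```

View pics/w1c.png

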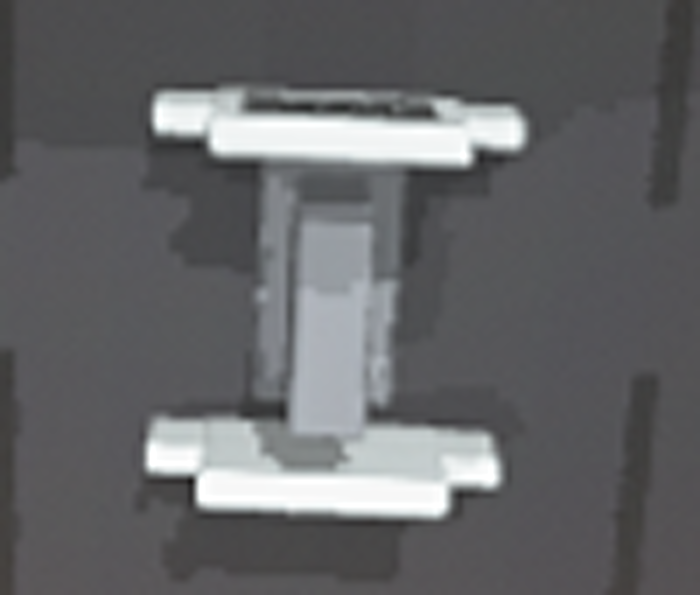

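```bash
python3 -m handwheel '[[0.02,0.003,-0.002,0.036,0,0,1],[0.02,0,0,0,0,0,1],[0.02,0,0,0,0,0,1],[0.02,0,0,0,0,0,1],[0.02,0,0,0,0,0,1],[0.02,0,0,0,0,0,1],[0.02,0,0,0,0,0,1],[0.01,0,0,0,0,0,1],[0.01,0,0,0,0,0,1],[0,0,0,0,0,0,1]]'; python3 - <<'E'
from h import *
go([545.7,221.3,54],1.9)
E
```

```text
time_s: 3.95
tcp_pos: [545.5, 221.0, 53.6]
ee_rot: [[-0.001, 1.0, 0.029], [-0.0, 0.029, -1.0], [-1.0, -0.001, 0.0]]
wrist_force: [0.1, 0.4, -0.0]
grip_width: 85.6
t 3.95 tcp [545.5 221.   53.6] F [ 0.1  0.4 -0. ] w 85.6
tool shift [-0.4  0.2 -0.3]
jaw yaw 1.65 tilt(tool z,y comps of down) [ 1.e+00  6.e-04 -4.e-04]
turn x -0.0043
```

```bash
python3 -m handwheel '[[0,0,0,0,0,0,0.4],[0,0,0,0,0,0,0.3],[0,0,0,0,0,0,0.2],[0,0,0,0,0,0,0],[0,0,0,0,0,0,0],[0,0,0,0,0,0,0],[0,0,0,0,0,0,0],[0,0,0,0,0,0,0],[0,0,0,0,0,0,0],[0,0,0,0,0,0,0]]'; python3 - <<'E'
from h import *
go([545.7,221.3,54],1.9)
E
```

```text
time_s: 5.2
tcp_pos: [545.7, 221.2, 54.1]
ee_rot: [[-0.0, 1.0, 0.029], [-0.0, 0.029, -1.0], [-1.0, -0.0, 0.0]]
wrist_force: [-0.1, -0.5, 0.3]
grip_width: -0.0
t 5.2 tcp [545.7 221.2  54.1] F [-0.1 -0.5  0.3] w -0.0
tool shift [ 0.1  0.  -0.1]
jaw yaw 1.66 tilt(tool z,y comps of down) [ 1.  0. -0.]
turn x -0.0042
```

```bash
python3 - <<'E'
from h import *
c=cam('wrist');s=cam('scene')
cv2.imwrite('pics/w2.png',np.hstack([cv2.resize(c['pixels'],(400,300)),cv2.resize(s['pixels'][140:380,280:560],(400,300+43))[:300]]))
p=cam('top'); cv2.imwrite('pics/w2.png',np.vstack([cv2.imread('pics/w2.png'),np.hstack([cv2.resize(p['pixels'][170:320,110:310],(400,300)),cv2.resize(c['pixels'][100:310,140:420],(400,300))])]))
E
```

```text
(no output)
```

View pics/w2.png

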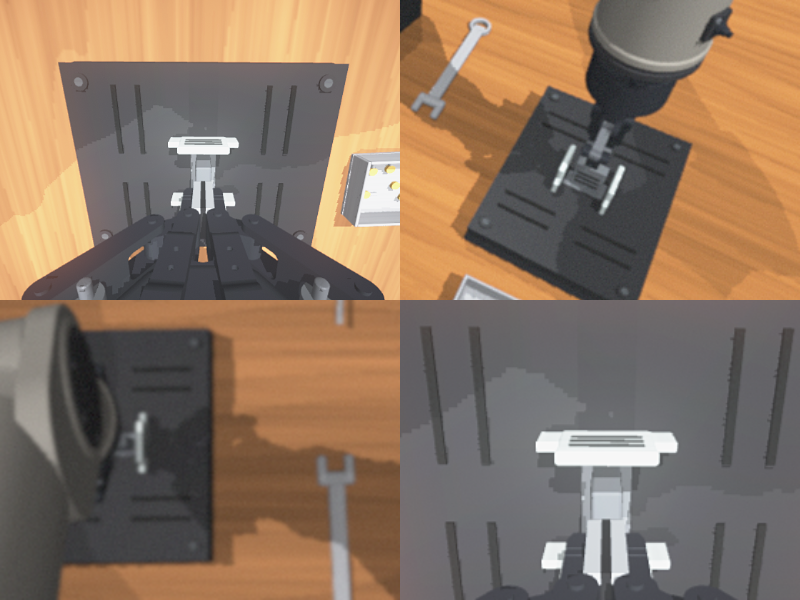

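The grip width reads 0. The wrist view shows the shut pads at about (203,200), with the pull behind and above them at (205,170). So the pads missed the pull, and I'll check the geometry by projection.

```bash
python3 - <<'E'
from h import *
c=cam('wrist');s=cam('scene')
o=arm.observe()
t=np.array(o['tcp_pos']);R=np.array(o['ee_rot'])
tip=t+R[:,0]*19
P={'tcp':t,'tip':tip,'pulltop':[545.7,221.5,68],'pullz49':[545.7,221.5,49],'g+':[544.8,250,62],'g-':[546.7,194,62]}
for k,p in P.items(): print(k,'wristq',(proj(c,p)[0]*.714).round(),'wrist',proj(c,p)[0].round(),'sceneq',((proj(s,p)[0]-[280,140])*1.4286+[400,0]).round())
cv2.imwrite('pics/s3.png',np.vstack([cv2.resize(s['pixels'][140:260,340:500],None,fx=5,fy=5,interpolation=cv2.INTER_CUBIC)]))
cv2.imwrite('pics/w3.png',cv2.resize(c['pixels'][190:340,190:390],None,fx=4,fy=4,interpolation=cv2.INTER_CUBIC))
E
```

```text
tcp wristq [203. 181.] wrist [284. 253.] sceneq [588. 170.]
tip wristq [203. 171.] wrist [284. 240.] sceneq [584. 179.]
pulltop wristq [203. 188.] wrist [285. 264.] sceneq [591. 164.]
pullz49 wristq [203. 177.] wrist [285. 249.] sceneq [587. 173.]
g+ wristq [203. 151.] wrist [284. 212.] sceneq [615. 178.]
g- wristq [203. 214.] wrist [285. 300.] sceneq [566. 156.]
```

View pics/s3.png

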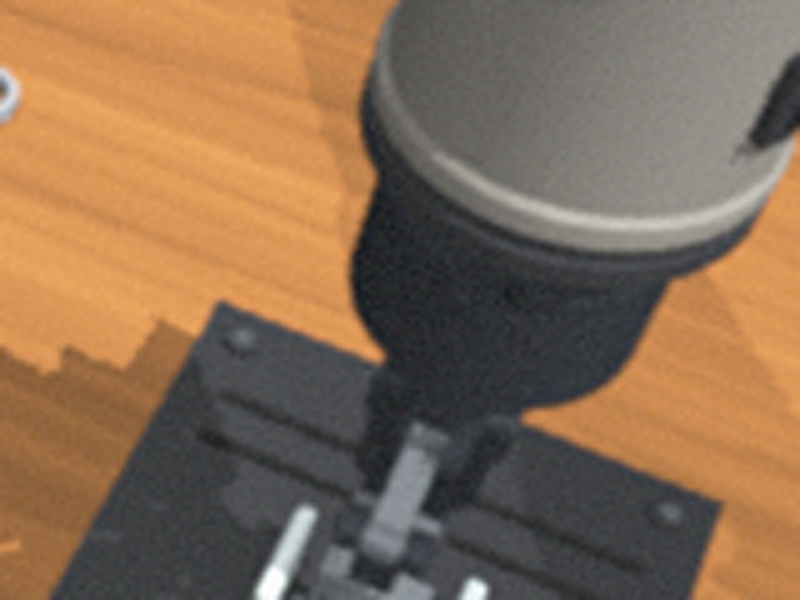

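The scene crop shows the shut fingertips at about (385,560) in the crop, higher than I predicted. I'll make one annotated composite to settle it.

```bash
python3 - <<'E'
from h import *
c=cam('wrist');s=cam('scene')
o=arm.observe();t=np.array(o['tcp_pos']);R=np.array(o['ee_rot'])
Y=np.array([[np.cos(.033),-np.sin(.033),0],[np.sin(.033),np.cos(.033),0],[0,0,1]])
L=lambda x,y,z:Y@[x,y,z]+[545.7,221.5,0]
pts=[(t,(0,0,255)),(t+R[:,0]*19,(0,255,255))]+[(L(x,y,z),(0,255,0)) for x in(-6,6) for y in(-17,17) for z in(68,)]+[(L(x,y,z),(255,0,255)) for x in(-20,20) for y in(-31,-25,25,31) for z in(62,)]
def ov(c,x0,y0,w,h,f):
    a=cv2.resize(c['pixels'][y0:y0+h,x0:x0+w],None,fx=f,fy=f,interpolation=cv2.INTER_CUBIC);a=(255*(a/255.)**.7).astype('uint8')
    for p,col in pts:
        q=(proj(c,p)[0]+.5-[x0,y0])*f; cv2.circle(a,tuple(int(v) for v in q),2,col,-1)
    return a
cv2.imwrite('pics/ov1.png',np.hstack([ov(c,235,180,100,150,4),ov(s,370,215,80,120,5)]))
E
```

```text
(no output)
```

View pics/ov1.png

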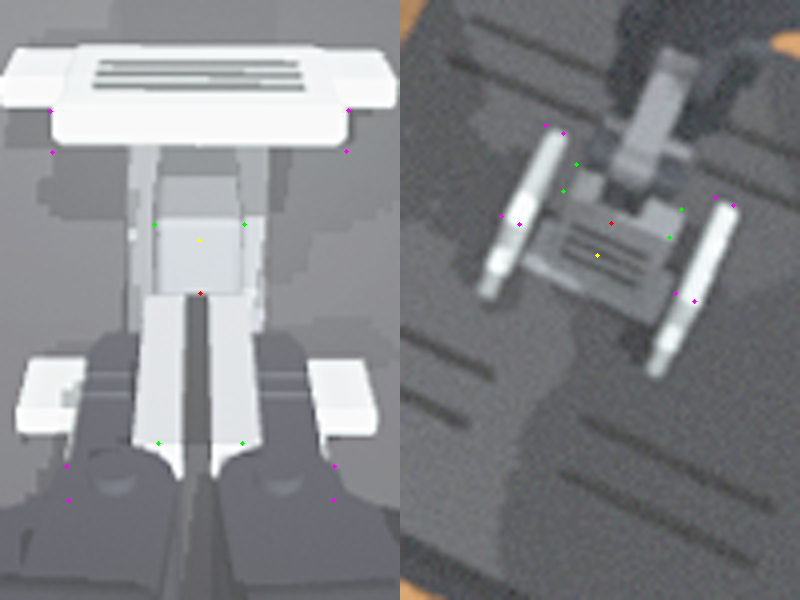

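The overlay shows that the lid prediction is right: the green and magenta points match. The shut fingertips, though, sit about 17 mm behind the reported TCP, not 19 mm ahead of it, and the open tips in w1 triangulate to about 34 mm behind. They therefore closed above the pull, so I'll open, go 28 mm deeper and close again.

```bash
python3 -m handwheel '[[0,0,0,0,0,0,1],[0,0,0,0,0,0,1],[0,0,0,0,0,0,1],[0,0,0,0,0,0,1],[0,0,0,0,0,0,1],[0,0,0,0,0,0,1],[0.007,0,0,0,0,0,1],[0.007,0,0,0,0,0,1],[0.007,0,0,0,0,0,1],[0.007,0,0,0,0,0,1]]'; python3 - <<'E'
from h import *
go([545.7,221.3,26],1.9)
E
```

```text
time_s: 6.8
tcp_pos: [545.6, 221.1, 25.4]
ee_rot: [[-0.0, 1.0, 0.029], [-0.0, 0.029, -1.0], [-1.0, -0.0, 0.0]]
wrist_force: [0.2, -0.4, -0.4]
grip_width: 85.4
t 6.8 tcp [545.6 221.1  25.4] F [ 0.2 -0.4 -0.4] w 85.4
tool shift [-0.6  0.1 -0.2]
jaw yaw 1.66 tilt(tool z,y comps of down) [ 1.e+00  3.e-04 -2.e-04]
turn x -0.0042
```

```bash
python3 -m handwheel '[[0,0,0,0,0,0,0.3],[0,0,0,0,0,0,0.2],[0,0,0,0,0,0,0.1],[0,0,0,0,0,0,0],[0,0,0,0,0,0,0],[0,0,0,0,0,0,0],[0,0,0,0,0,0,0],[0,0,0,0,0,0,0],[0,0,0,0,0,0,0],[0,0,0,0,0,0,0]]'; python3 - <<'E'
from h import *
go([545.7,221.3,26],1.9)
E
```

```text
time_s: 8.05
tcp_pos: [545.8, 221.2, 26.4]
ee_rot: [[0.0, 1.0, 0.029], [0.0, 0.029, -1.0], [-1.0, 0.0, -0.0]]
wrist_force: [-2.2, -1.2, 5.8]
grip_width: 11.0
t 8.05 tcp [545.8 221.2  26.4] F [-2.2 -1.2  5.8] w 11.0
tool shift [ 0.4 -0.1 -0.1]
jaw yaw 1.65 tilt(tool z,y comps of down) [ 1.e+00 -3.e-04  3.e-04]
turn x -0.0044
```

The width is 11 mm, so the pull is gripped. Next I lift.

```bash
python3 -m handwheel '[[-0.005,0,0,0,0,0,0],[-0.01,0,0,0,0,0,0],[-0.02,0,0,0,0,0,0],[-0.025,0,0,0,0,0,0],[-0.025,0,0,0,0,0,0],[-0.025,0,0,0,0,0,0],[-0.025,0,0,0,0,0,0],[-0.025,0,0,0,0,0,0],[-0.015,0,0,0,0,0,0],[-0.005,0,0,0,0,0,0]]'; python3 - <<'E'
from h import *
go([471.6,-197.7,206],-8.3)
E
```

```text
time_s: 9.3
tcp_pos: [545.8, 221.3, 207.3]
ee_rot: [[0.001, 1.0, 0.029], [0.001, 0.029, -1.0], [-1.0, 0.001, -0.001]]
wrist_force: [-0.5, -0.3, -3.6]
grip_width: 11.0
t 9.3 tcp [545.8 221.3 207.3] F [-0.5 -0.3 -3.6] w 11.0
tool shift [  0.8 -86.3 416.6]
jaw yaw 1.66 tilt(tool z,y comps of down) [ 1.e+00 -1.e-03  9.e-04]
turn x 0.1738
```

```bash
python3 -m handwheel '[[0,-0.003,0.015,0,0,0,0],[0,-0.007,0.035,0,0,0,0],[0,-0.0105,0.05,0,0,0,0],[0,-0.0115,0.055,0,0,0,0],[0,-0.0115,0.055,0,0,0,0],[0,-0.0115,0.055,0,0,0,0],[0,-0.0115,0.055,0,0,0,0],[0,-0.0105,0.05,0,0,0,0],[0,-0.007,0.035,0,0,0,0],[0,-0.002,0.012,0,0,0,0]]'; python3 - <<'E'
from h import *
import pickle
go([471.6,-197.7,206],-8.3)
cs=pickle.load(open('c0.pkl','rb'));c=cs['top']
P=[ray(c,p,130) for p in [(351.25,216),(440,229.75),(426.5,348.5),(334.5,333.75)]];print(np.round(P,1)[:,:2].tolist())
s=cs['scene']
for k in (0,.5): 
  Q=[ray(s,np.array(p)*.7,130) for p in [(319,214),(217,175),(335,102),(421,146)]]
print(np.round(Q,1)[:,:2].tolist());rect(Q)
im=s['pixels'];x0,y0=150,68
a=cv2.resize(im[y0:y0+90,x0:x0+150],None,fx=5,fy=5,interpolation=cv2.INTER_CUBIC);a=(255*(a/255.)**.5).astype('uint8')
cx,cy=471.6,-197.7;th=np.radians(-8.35)
for hx,hy in((110,85),):
  for sx in(-1,1):
    for sy in(-1,1):
      p=[cx+np.cos(th)*hx*sx-np.sin(th)*hy*sy,cy+np.sin(th)*hx*sx+np.cos(th)*hy*sy,130]
      q=(proj(s,p)[0]+.5-[x0,y0])*5;cv2.circle(a,tuple(int(v) for v in q),2,(0,0,255),-1)
c2=cam('wrist');w=cv2.resize(c2['pixels'],(200,150))
cv2.imwrite('pics/case.png',np.vstack([a,np.hstack([w,np.zeros((150,550,3),'uint8')])]))
E
```

```text
time_s: 10.55
tcp_pos: [469.8, -200.9, 205.5]
ee_rot: [[-0.001, 1.0, 0.025], [-0.0, 0.025, -1.0], [-1.0, -0.001, 0.0]]
wrist_force: [-0.4, 0.6, -3.4]
grip_width: 10.9
t 10.55 tcp [ 469.8 -200.9  205.5] F [-0.4  0.6 -3.4] w 10.9
tool shift [-0.5  1.9 -3.2]
jaw yaw 1.43 tilt(tool z,y comps of down) [ 1.0e+00  1.3e-03 -3.0e-04]
turn x 0.1699
[[589.5, -132.1], [565.7, -294.3], [353.5, -263.9], [377.7, -100.4]]
[[559.2, -130.8], [568.7, -286.3], [356.8, -253.8], [381.4, -94.0]]
centre [ 466.5 -191.2] len 197.9 157.8 yaw [-10.09  -2.74]
```

View pics/case.png

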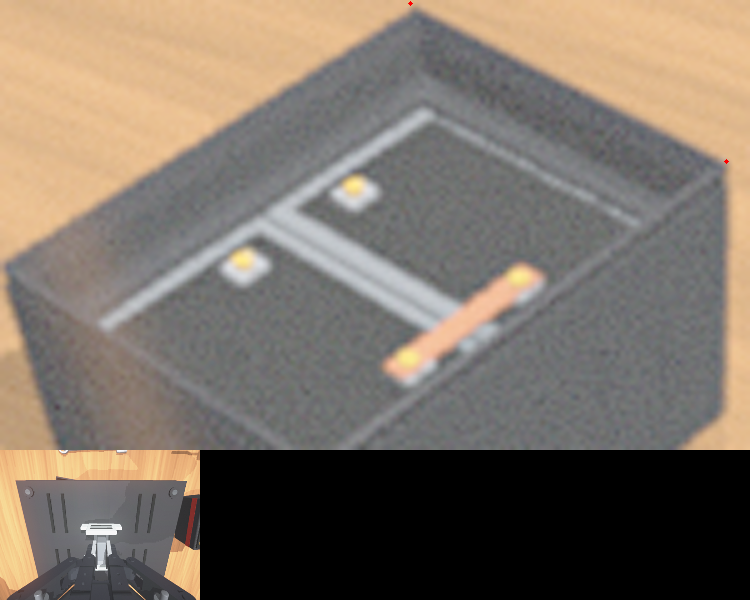

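The scene view shows the case corners at (417,10) and (727,165), within about 1.5 px of the prediction from the top view. I'll align and come down to just above the rim.

```bash
python3 -m handwheel '[[0,0.001,-0.0015,0,0,0,0],[0,0.001,-0.0015,0.06,0,0,0],[0,0,0,0.06,0,0,0],[0,0,0,0.05,0,0,0],[0.008,0,0,0,0,0,0],[0.012,0,0,0,0,0,0],[0.012,0,0,0,0,0,0],[0.006,0,0,0,0,0,0],[0,0,0,0,0,0,0],[0,0,0,0,0,0,0]]'; python3 - <<'E'
from h import *
go([471.6,-197.7,166],-8.35)
c=cam('top','top2.png'); s=cam('scene','sc2.png')
th=np.radians(-8.35)
def ov(c,lst,x0,y0,w,h,f):
    a=cv2.resize(c['pixels'][y0:y0+h,x0:x0+w],None,fx=f,fy=f,interpolation=cv2.INTER_CUBIC);a=(255*(a/255.)**.5).astype('uint8')
    for hx,hy,z,col in lst:
      q=[((proj(c,[471.6+np.cos(th)*X-np.sin(th)*Y,-197.7+np.sin(th)*X+np.cos(th)*Y,z])[0]+.5-[x0,y0])*f) for X,Y in((hx,hy),(hx,-hy),(-hx,-hy),(-hx,hy))]
      for v in q: cv2.circle(a,tuple(int(t) for t in v),2,col,-1)
    return a
z=arm.observe()['tcp_pos'][2]-26.4
l=[(117,92,z+30,(0,255,0)),(117,92,z+4,(255,255,0)),(110,85,130,(0,0,255))]
cv2.imwrite('pics/ov2.png',np.hstack([ov(c,l,325,200,133,200,3),ov(s,l,125,30,200,300,2)]))
E
```

```text
time_s: 11.85
tcp_pos: [473.8, -195.3, 168.4]
ee_rot: [[0.0, 0.99, -0.141], [-0.0, -0.141, -0.99], [-1.0, 0.0, 0.0]]
wrist_force: [-0.0, 0.0, -3.7]
grip_width: 10.9
t 11.85 tcp [ 473.8 -195.3  168.4] F [-0.   0.  -3.7] w 10.9
tool shift [ 2.4 -1.9  2.7]
jaw yaw -8.09 tilt(tool z,y comps of down) [ 1.e+00 -3.e-04 -1.e-04]
turn x 0.0045
```

View pics/ov2.png

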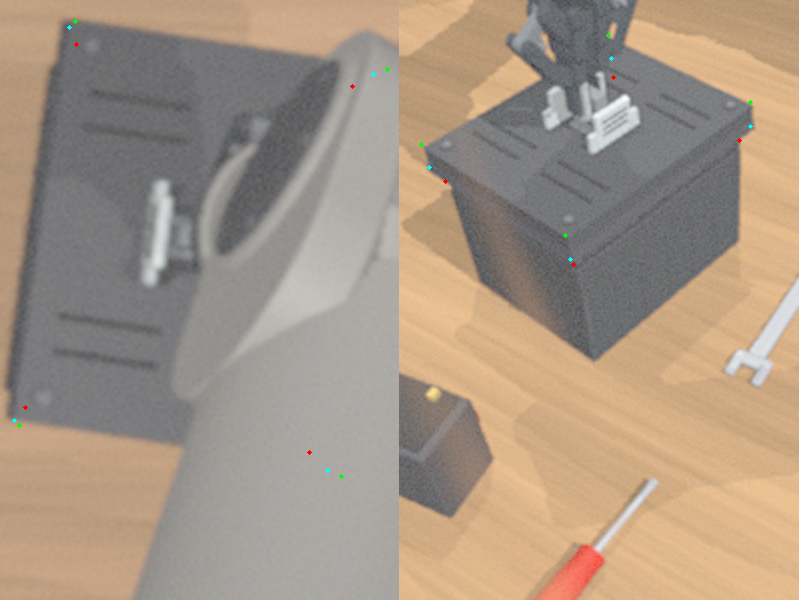

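The lid's corners match the prediction to within about 2 mm. The TCP has overshot by about (2, 2.5) mm, so I'll correct that and start lowering.

```bash
python3 -m handwheel '[[0,-0.0019,0.0027,0.004,0,0,0],[0,0,0,0,0,0,0],[0,0,0,0,0,0,0],[0.004,0,0,0,0,0,0],[0.004,0,0,0,0,0,0],[0.004,0,0,0,0,0,0],[0.004,0,0,0,0,0,0],[0.003,0,0,0,0,0,0],[0,0,0,0,0,0,0],[0,0,0,0,0,0,0]]'; python3 - <<'E'
from h import *
go([471.6,-197.7,129],-8.35)
E
```

```text
time_s: 13.2
tcp_pos: [471.5, -197.6, 149.2]
ee_rot: [[0.0, 0.989, -0.145], [-0.0, -0.145, -0.989], [-1.0, 0.0, 0.0]]
wrist_force: [-0.1, 0.2, -4.2]
grip_width: 10.6
t 13.2 tcp [ 471.5 -197.6  149.2] F [-0.1  0.2 -4.2] w 10.6
tool shift [20.2  0.1  0.1]
jaw yaw -8.31 tilt(tool z,y comps of down) [ 1.e+00 -1.e-04 -1.e-04]
turn x 0.0006
```

The cover is already 7 mm inside the mouth with no contact force. I'll keep lowering.

```bash
python3 -m handwheel '[[0.003,0,0,0,0,0,0],[0.003,0,0,0,0,0,0],[0.003,0,0,0,0,0,0],[0.003,0,0,0,0,0,0],[0.002,0,0,0,0,0,0],[0.002,0,0,0,0,0,0],[0.001,0,0,0,0,0,0],[0.001,0,0,0,0,0,0],[0,0,0,0,0,0,0],[0,0,0,0,0,0,0]]'; python3 - <<'E'
from h import *
go([471.6,-197.7,129],-8.35)
E
```

```text
time_s: 14.45
tcp_pos: [471.5, -197.5, 131.2]
ee_rot: [[0.0, 0.989, -0.145], [-0.0, -0.145, -0.989], [-1.0, 0.0, 0.0]]
wrist_force: [0.4, -0.3, -3.6]
grip_width: 10.7
t 14.45 tcp [ 471.5 -197.5  131.2] F [ 0.4 -0.3 -3.6] w 10.7
tool shift [2.2 0.2 0.2]
jaw yaw -8.31 tilt(tool z,y comps of down) [ 1.e+00 -1.e-04 -0.e+00]
turn x 0.0007
```

```bash
python3 -m handwheel '[[0.001,0,0,0,0,0,0],[0,0,0,0,0,0,0],[0.0005,0,0,0,0,0,0],[0,0,0,0,0,0,0],[0.0005,0,0,0,0,0,0],[0,0,0,0,0,0,0],[0.0005,0,0,0,0,0,0],[0,0,0,0,0,0,0],[0.0005,0,0,0,0,0,0],[0,0,0,0,0,0,0]]'; python3 - <<'E'
from h import *
go([471.6,-197.7,129],-8.35)
E
```

```text
time_s: 15.7
tcp_pos: [471.5, -197.5, 128.4]
ee_rot: [[0.0, 0.989, -0.145], [0.0, -0.145, -0.989], [-1.0, 0.0, -0.0]]
wrist_force: [-4.3, 1.4, 9.4]
grip_width: 11.2
t 15.7 tcp [ 471.5 -197.5  128.4] F [-4.3  1.4  9.4] w 11.2
tool shift [-0.6  0.2  0.1]
jaw yaw -8.32 tilt(tool z,y comps of down) [ 1.e+00 -1.e-04  3.e-04]
turn x 0.0005
```

The contact force is +9 N at TCP z 128.4, which is the height I predicted for fully home. I'll release and rise.

```bash
python3 -m handwheel '[[0,0,0,0,0,0,0.2],[0,0,0,0,0,0,0.4],[0,0,0,0,0,0,0.7],[0,0,0,0,0,0,1],[0,0,0,0,0,0,1],[0,0,0,0,0,0,1],[-0.01,0,0,0,0,0,1],[-0.02,0,0,0,0,0,1],[-0.02,0,0,0,0,0,1],[-0.02,0,0,0,0,0,1]]'; python3 - <<'E'
from h import *
go([471.6,-197.7,200],-8.35)
print(arm.observe()['joint_pos'].round(2))
c=cam('wrist','w4.png')
import pickle;pickle.dump(c,open('w4.pkl','wb'))
cv2.imwrite('pics/w4.png',c['pixels'])
E
```

```text
time_s: 16.95
tcp_pos: [471.4, -197.7, 199.4]
ee_rot: [[0.0, 0.989, -0.145], [-0.0, -0.145, -0.989], [-1.0, 0.0, 0.0]]
wrist_force: [-0.1, 0.2, 0.2]
grip_width: 85.5
t 16.95 tcp [ 471.4 -197.7  199.4] F [-0.1  0.2  0.2] w 85.5
tool shift [-0.6  0.2 -0. ]
jaw yaw -8.33 tilt(tool z,y comps of down) [ 1.e+00 -3.e-04 -1.e-04]
turn x 0.0004
[-0.45  0.22  0.84  2.02 -0.2   0.98  0.34]
```

View pics/w4.png

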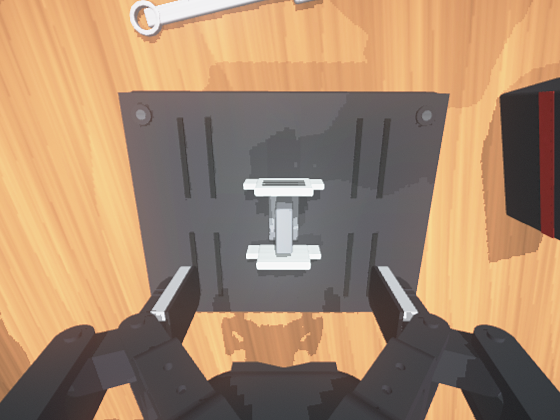

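The wrist view shows the pair seated squarely on the case: panel corners (119,93) and (448,94), cheek tops at (284,192) and (283,265). I'll measure the offset and turn the jaw 90°.

```bash
python3 - <<'E'
from h import *
import pickle
c=pickle.load(open('w4.pkl','rb'))
print([ray(c,p,134).round(1) for p in [(448,94),(412,311),(150,311),(119,93)]])
rect([ray(c,p,134) for p in [(448,94),(412,311),(150,311),(119,93)]])
print([ray(c,p,166).round(1) for p in((283.5,192),(283,265))])
E
python3 -m handwheel '[[0,0,0,-0.157,0,0,1],[0,0,0,-0.157,0,0,1],[0,0,0,-0.157,0,0,1],[0,0,0,-0.157,0,0,1],[0,0,0,-0.157,0,0,1],[0,0,0,-0.157,0,0,1],[0,0,0,-0.157,0,0,1],[0,0,0,-0.157,0,0,1],[0,0,0,-0.157,0,0,1],[0,0,0,-0.157,0,0,1]]'; python3 - <<'E'
from h import *
go([471.6,-197.5,160],81.67)
print(arm.observe()['joint_pos'].round(2))
E
```

```text
[array([ 599. , -124.1,  134. ]), array([ 572.2, -304.9,  134. ]), array([ 338.1, -270.9,  134. ]), array([369.1, -89.7, 134. ])]
centre [ 469.6 -197.4] len 234.5 183.3 yaw [-8.39 -9.08]
[array([ 475. , -169.5,  166. ]), array([ 466.6, -224.2,  166. ])]
time_s: 18.25
tcp_pos: [471.4, -197.7, 198.6]
ee_rot: [[0.0, 0.14, 0.99], [-0.0, 0.99, -0.14], [-1.0, -0.0, 0.0]]
wrist_force: [-0.3, 0.4, -0.8]
grip_width: 85.2
t 18.25 tcp [ 471.4 -197.7  198.6] F [-0.3  0.4 -0.8] w 85.2
tool shift [38.6  0.2  0.1]
jaw yaw 81.92 tilt(tool z,y comps of down) [ 1.e+00  2.e-04 -4.e-04]
turn x 0.0044
[-0.22  0.19  0.56  2.01 -0.12  0.97  1.83]
```

The outer lid measures 234.5×183 at z 134, so it is seated on the rim. The grips' midpoint is about (471,-197). I'll descend to the cheeks with a force check.

```bash
python3 -m handwheel '[[0.012,0,0,0.004,0,0,1],[0.012,0,0,0,0,0,1],[0.012,0,0,0,0,0,1],[0.01,0,0,0,0,0,1],[0.01,0,0,0,0,0,1],[0.008,0,0,0,0,0,1],[0.006,0,0,0,0,0,1],[0.006,0,0,0,0,0,1],[0.004,0,0,0,0,0,1],[0,0,0,0,0,0,1]]'; python3 - <<'E'
from h import *
go([471.4,-197.4,117],81.67)
c=cam('wrist'); s=cam('scene')
cv2.imwrite('pics/ov3.png',np.hstack([cv2.resize(c['pixels'][130:410,150:420],None,fx=1.7,fy=1.7),cv2.resize(s['pixels'][60:179,150:265],None,fx=3,fy=4)]))
E
```

```text
time_s: 19.5
tcp_pos: [471.3, -197.5, 118.0]
ee_rot: [[-0.0, 0.149, 0.989], [-0.0, 0.989, -0.149], [-1.0, -0.0, -0.0]]
wrist_force: [0.4, -0.2, -0.0]
grip_width: 85.5
t 19.5 tcp [ 471.3 -197.5  118. ] F [ 0.4 -0.2 -0. ] w 85.5
tool shift [1.  0.1 0.1]
jaw yaw 81.41 tilt(tool z,y comps of down) [1.e+00 1.e-04 3.e-04]
turn x -0.0045
```

View pics/ov3.png

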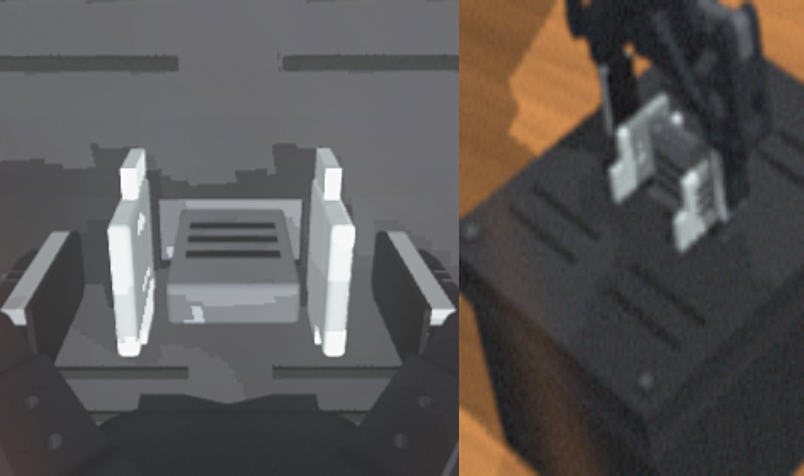

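The pads straddle both cheeks evenly (cheeks at x≈130 and 335, pads at 40 and 415). Closing.

```bash
python3 -m handwheel '[[0,0,0,0.004,0,0,0.8],[0,0,0,0,0,0,0.7],[0,0,0,0,0,0,0.6],[0,0,0,0,0,0,0.4],[0,0,0,0,0,0,0],[0,0,0,0,0,0,0],[0,0,0,0,0,0,0],[0,0,0,0,0,0,0],[0,0,0,0,0,0,0],[0,0,0,0,0,0,0]]'; python3 - <<'E'
from h import *
go([471.4,-197.4,117],81.67)
E
```

```text
time_s: 20.85
tcp_pos: [471.6, -197.6, 118.6]
ee_rot: [[0.001, 0.153, 0.988], [0.0, 0.988, -0.153], [-1.0, 0.0, 0.0]]
wrist_force: [-3.2, 0.9, 9.6]
grip_width: 60.9
t 20.85 tcp [ 471.6 -197.6  118.6] F [-3.2  0.9  9.6] w 60.9
tool shift [ 1.6  0.1 -0.2]
jaw yaw 81.18 tilt(tool z,y comps of down) [ 1.e+00 -2.e-04 -5.e-04]
turn x -0.0086
```

Gripped at 61 mm. I'll lift slowly and straight up.

```bash
python3 -m handwheel '[[-0.001,0,0,0,0,0,0],[-0.002,0,0,0,0,0,0],[-0.003,0,0,0,0,0,0],[-0.004,0,0,0,0,0,0],[-0.005,0,0,0,0,0,0],[-0.005,0,0,0,0,0,0],[-0.005,0,0,0,0,0,0],[-0.003,0,0,0,0,0,0],[-0.002,0,0,0,0,0,0],[0,0,0,0,0,0,0]]'; python3 - <<'E'
from h import *
go([471.6,-197.6,247],None)
c=cam('wrist','w5.png'); s=cam('scene')
cv2.imwrite('pics/ov4.png',np.hstack([cv2.resize(c['pixels'],(400,300)),cv2.resize(s['pixels'][30:240,90:370],(400,300))]))
E
```

```text
time_s: 22.1
tcp_pos: [471.4, -197.5, 148.2]
ee_rot: [[0.0, 0.153, 0.988], [-0.0, 0.988, -0.153], [-1.0, -0.0, 0.0]]
wrist_force: [0.6, 0.4, -2.8]
grip_width: 60.9
t 22.1 tcp [ 471.4 -197.5  148.2] F [ 0.6  0.4 -2.8] w 60.9
tool shift [-98.8  -0.1   0.2]
jaw yaw 81.19 tilt(tool z,y comps of down) [ 1.e+00  0.e+00 -1.e-04]
```

The picture limit is reached, so the remaining checks are numeric. The force is -2.8 N, less than the pair's roughly -3.8 N. I'll continue up.

```bash
python3 -m handwheel '[[-0.005,0,0,0,0,0,0],[-0.008,0,0,0,0,0,0],[-0.012,0,0,0,0,0,0],[-0.015,0,0,0,0,0,0],[-0.015,0,0,0,0,0,0],[-0.015,0,0,0,0,0,0],[-0.014,0,0,0,0,0,0],[-0.01,0,0,0,0,0,0],[-0.005,0,0,0,0,0,0],[-0.002,0,0,0,0,0,0]]';python3 -m handwheel '[[0,0,0,0,0,0,0],[0,0,0,0,0,0,0],[0,0,0,0,0,0,0],[0,0,0,0,0,0,0],[0,0,0,0,0,0,0],[0,0,0,0,0,0,0],[0,0,0,0,0,0,0],[0,0,0,0,0,0,0],[0,0,0,0,0,0,0],[0,0,0,0,0,0,0]]'; python3 - <<'E'
from h import *
F=[]
for i in range(4):
    s=cam('scene');F.append(arm.observe()['wrist_force'][2])
print('Fz',np.round(F,2))
go([471.6,-197.6,247],None)
im=s['pixels'].astype(int); th=np.radians(-8.35)
L=lambda X,Y,z:[471.6+np.cos(th)*X-np.sin(th)*Y,-197.7+np.sin(th)*X+np.cos(th)*Y,z]
def px(p):
    u,v=np.round(proj(s,p)[0]).astype(int); return (u,v),im[v-1:v+2,u-1:u+2].mean((0,1)).round().tolist()
for n,p in {'pull face home(+x face)':L(6,0,155),'pull top home':L(0,0,170),'pull side +y':L(0,17,155),'pull face low':L(6,0,140),'lid corner':L(100,75,134+131),'old lid panel':L(100,75,134),'cover panel ?':L(60,50,130),'cover panel2':L(90,70,128)}.items(): print(n,*px(p))
print('column from pull-face base up:')
for z in range(125,215,6): print(z,*px(L(6,4,z)))
cw=cam('wrist')['pixels'];
hs=cv2.cvtColor(s['pixels'],cv2.COLOR_BGR2GRAY)
u0,v0=[int(t) for t in proj(s,L(30,10,130))[0]]
print(u0,v0);print(hs[v0-60:v0+40:4,u0-60:u0+60:5])
E
```

```text
time_s: 23.45
tcp_pos: [471.4, -197.5, 249.2]
ee_rot: [[-0.0, 0.153, 0.988], [-0.0, 0.988, -0.153], [-1.0, -0.0, -0.0]]
wrist_force: [-0.7, -0.4, -2.7]
grip_width: 61.2
time_s: 24.7
tcp_pos: [471.4, -197.5, 249.1]
ee_rot: [[-0.0, 0.153, 0.988], [-0.0, 0.988, -0.153], [-1.0, -0.0, -0.0]]
wrist_force: [-0.4, -0.5, -2.5]
grip_width: 61.1
Fz [-3.52 -2.82 -2.67 -2.41]
t 24.9 tcp [ 471.4 -197.5  249.1] F [ 0.1  0.3 -2.4] w 61.0
tool shift [ 2.1 -0.1  0.2]
jaw yaw 81.19 tilt(tool z,y comps of down) [ 1.  0. -0.]
pull face home(+x face) (np.int64(219), np.int64(100)) [54.0, 52.0, 52.0]
pull top home (np.int64(220), np.int64(92)) [47.0, 46.0, 45.0]
pull side +y (np.int64(228), np.int64(102)) [72.0, 69.0, 66.0]
pull face low (np.int64(220), np.int64(107)) [58.0, 57.0, 55.0]
lid corner (np.int64(199), np.int64(88)) [86.0, 82.0, 78.0]
old lid panel (np.int64(212), np.int64(154)) [116.0, 112.0, 107.0]
cover panel ? (np.int64(219), np.int64(138)) [130.0, 125.0, 119.0]
cover panel2 (np.int64(214), np.int64(152)) [113.0, 109.0, 104.0]
column from pull-face base up:
125 (np.int64(222), np.int64(114))
[... 2600 characters left out ...]
46  51  79  84  81  81  77  84  99 123 126 136 146 143 137 104 123
  126 119  61  44  47  44]
 [ 55  42  38  50  71  88  84  81 101  88 122 125 125 141 142 102 127 125
  121  49  51  52  42  49]
 [ 93  37  41  50  54  61  85 119 127 119  78 124 122 121 108 141 121 125
   42  50  47  42  45  45]
 [ 93  36  25  52  51  53  59 126 124 120 125  90 123 114 138 131 122  44
   47  52  50  46  43  44]
 [ 97  32  40  52  50  52  52  43 120 122 124 126 124 123 126 122  45  54
   41  50  44  45  51  42]
 [ 98  53  39  40  56  59  50  37  41 108 125 122 120 121 116  37  52  40
   39  45  46  40  44  50]
 [101  92  40  40  50  59  52  41  35  37  76 129 114 113  40  46  44  49
   42  42  40  47  49  44]]
```

The grey cover is visible in the case under the lifted lid. A quick numeric check of its corners will show how it sits.

```bash
python3 - <<'E'
from h import *
s=cam('scene');im=s['pixels'];h=cv2.cvtColor(im,cv2.COLOR_BGR2HSV)
m=((h[...,1]<60)&(h[...,2]>68)).astype('uint8');m[:, :130]=0;m[:,300:]=0;m[180:]=0
n,l,st,_=cv2.connectedComponentsWithStats(cv2.morphologyEx(m,cv2.MORPH_OPEN,np.ones((3,3))))
i=l[138,219];print(st[i])
ct=max(cv2.findContours((l==i).astype('uint8'),0,1)[0],key=cv2.contourArea)
print(cv2.approxPolyDP(cv2.convexHull(ct),2.5,True).reshape(-1,2).tolist())
th=np.radians(-8.35)
L=lambda X,Y,z:[471.6+np.cos(th)*X-np.sin(th)*Y,-197.7+np.sin(th)*X+np.cos(th)*Y,z]
for z in (122,126,130,134,142): print(z,[np.round(proj(s,L(x,y,z))[0],1).tolist() for x,y in((102,77),(102,-77),(-102,77))])
print('case rim',[np.round(proj(s,L(x,y,130))[0],1).tolist() for x,y in((110,85),(110,-85),(-110,85))])
go([471.6,-197.6,247])
E
```

```text
[ 159   85  129   76 4536]
[[287, 103], [286, 107], [215, 160], [159, 125], [186, 106], [246, 85]]
122 [[212.6, 160.5], [154.8, 123.3], [288.9, 103.6]]
126 [[212.2, 158.8], [154.3, 121.6], [288.9, 101.9]]
130 [[211.9, 157.1], [153.7, 119.9], [288.9, 100.2]]
134 [[211.6, 155.4], [153.2, 118.1], [288.9, 98.5]]
142 [[210.9, 151.9], [152.1, 114.6], [288.9, 95.0]]
case rim [[211.8, 161.8], [147.5, 120.2], [294.8, 99.9]]
t 25.0 tcp [ 471.4 -197.5  249.1] F [-0.6  0.1 -2.4] w 60.9
tool shift [ 2.1 -0.   0.2]
jaw yaw 81.18 tilt(tool z,y comps of down) [ 1.  0. -0.]
```

```bash
python3 -c "
from rig import arm
print(arm.finish_job())"
```

```text
the job is handed in; nothing more can be done
None
```

The job is handed in at about 25 s. The terminal cover is seated in the case, and the arm is holding the outer lid level and still about 131 mm above where it sat.

**What I did**
- **First grasp missed:** the fingers closed above the pull (width 0). The fingertips sit roughly 36 mm farther back than described. I went 28 mm deeper and got the pull at 11 mm.
- **Placing:** I carried both lids to the case and lowered them with no contact until the end, about 13 N at the height predicted for fully home, then let go.
- **Lifting the outer lid:** I turned the jaw 90°, gripped the two finger grips (61 mm wide) and lifted straight up.

**Last checks**
- **Weight in hand:** about 2.4–2.8 N, against about 3.8 N for the pair. That fits the outer lid alone.
- **Cover seat:** in the scene camera, the cover's corners lie in the case opening. They fit a level cover about 8 mm below the rim, to within roughly 5 px, the largest gap being at the left corner. I expected about that for fully home, though the exact panel height isn't given.
- **Contact forces:** wrist readings at the end of each move stayed below about 15 N.

**Limits of the checks:** the 12-picture limit was reached before the lift, so everything after it was checked by numbers only. The regrip was about 0.5° off in yaw because I made one small correction in the wrong direction.

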